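# Case vacuum check: seat the second stage and hold the suction gate half open

## Robot

A 6-joint arm with a two-finger parallel gripper is mounted at the origin on the work surface. World frame = base frame: x ahead of the robot, y to its left, z up, the work surface at z = 0. Lengths are in mm, angles in rad, forces in N, time in s.
With the tool pointing down it reaches from about 300 to 775 mm from the base axis. Payload 14.6 kg.
Tool frame: the origin (TCP) lies between the finger pads; the fingertips stand 19 mm ahead of it and the grasp point (between the pads) is the TCP; z points along the fingers, y is the line along which they close (so a half turn about z gives the same grasp; the last joint's range is limited). The gripper opens to 94 mm and grips with 3 to 60 N. Pads are 16 mm wide; open, the fingers measure 119 mm over their backs; the gripper's body (75 mm by 177 mm) begins 78 mm behind the grasp point.
Start: joints at [-1.226, 0.3, 1.521, -0, 1.321, -0.067], TCP at [220.135, -504.014, 224.446] pointing down, gripper open.
Joint ranges: [-3.03, 3.03], [-0.79, 2.21], [0.23, 2.52], [-1.04, 4.18], [0, 3.07], [-2.55, 2.55]. Speed limits (rad/s): [2.22, 2.22, 2.57, 3.14, 3.14, 3.14].

## Interface

Orientations are given as [roll, pitch, yaw] about the fixed x, y, z axes, in that order (R = Rz(yaw) Ry(pitch) Rx(roll)).
In Python, from cell import monitor, imaging, job, find_in, trace gives the robot as it stands. The module is installed in compiled form; this text tells all that it offers.
- The arm moves only by the tool arm_command, never from a script. Its argument "steps" is a list of rows, each a list of 5 numbers: the opening, from 0 (shut) to 1 (fully open), then the shift along the tool's x, y, z in mm, then the turn about the tool's z in degrees. In form: [[gripper, dx, dy, dz, turn], ...]. A call has 1 to 20 rows; each row is the pose to reach, as a shift and turn from the pose commanded when the call began, along the tool's axes at that moment; what a row does not reach only later rows make up. A row lasts 1/8 s, in which the tool goes at most 62.5 mm and 10.7 degrees, less where a joint would pass 70% of its speed; a pose out of reach is approached as far as the arm can. A call with a gripper value outside its range is refused whole. The fingers move at their own pace and stop on an object; "force" is the grip in N (left out, the last holds). Time passes only in rows, so rows that repeat a pose let the fingers close. It gives the time, the measured TCP pose, the force, the opening and the grip force at its end, in the units of the state.
- monitor.read_state(): the state, without advancing time (a new reading comes with each control period).
- imaging.camera(name): name is "side" or "top" or "wrist"; returns a dict with "img" (420x560x3 uint8, red, green, blue), "mtx" (3x3 intrinsics, pixels), "view" (4x4, takes a point from world to camera coordinates). Camera axes: x right, y down, z forward; pixel columns grow to the right and rows downward; lengths in mm; the calibration is good to about 2 mm. A picture is of the moment at which its call begins. There is no depth.
- job.sign_off(): hands the job in; it is judged then, once.
Trained networks look in a picture, given as the dict that the camera call returned (one of the last four; its "shot" number tells which), for a name from the list of things; names that differ only in an ending like _2 or _b are one class to them, and where a whole thing is asked for, a point or a joint stands for the part that bears it (a point fixed in the world has none). Each returns a list of dicts, best first, with "p" (0 to 1); they miss things now and then, are a little off and sometimes report something else, mostly with a low value. They report only what shows in the picture. A call takes as long as a camera call. They do not tell look-alikes from the thing itself.
- find_in(picture, target): "rect" ([centre column, centre row, width, height] in pixels, round what is visible of it).
- trace(picture, target): "region" (420x560 bool, what is visible of it) and "rect" ([centre column, centre row, width, height] in pixels, round what is visible of it).
The state is a dict: "clock": time; "joints": joint angles; "qd": joint speeds; "effort": joint torques, N m; "eef_pos": TCP position; "eef_rot": TCP orientation; "wrist_force": force on the tool from outside, world axes, zero at the start; "moment": the same for the moment, N m; "finger_gap": finger opening in mm; "finger_force": force on a finger pad.
Only numpy, scipy, OpenCV 4.12 (cv2) and the standard library are available. Lean on these libraries where they do the work, as an engineer would, in place of code of your own. Each camera call takes 0.05 s, during which the arm holds its last target. There are 200 camera calls.

## Task

Run the case vacuum check on the blanked-off regulator second stage: lift it off the white peg stand with a light grip, because its cover dents, lower it gently tube down over the brass spigot of the blue suction test unit until it sits fully home, and let go of it. Then slide the unit's sprung suction gate, the one with the black knob, to half travel, at the long red mark, never opening it beyond three quarters, and finish while still holding it there against its spring. Leave the loose mouthpiece, cover, exhaust tee and brass knob on the bench where they lie.

Things in the scene. Friction and masses are not known exactly. Their poses are not given: they have to be found in the camera images.
- second_stage: the regulator second stage under test, about 0.19 kg, loose, standing tube down; 70 mm tall. Origin: centre of the open lower end of its mouthpiece tube, z up along the tube (outside diameter 30 mm, bore 24 mm, 33 mm deep). Its case and cover dent if a finger presses with more than about 60 N; 20 to 30 N of grip carries it safely
- case_centre (a point): centre of its round matte black case, 50 mm above the tube's end; same axes. Case diameter 56 mm, upright wall 11 mm below to 10 mm above this point, then a chrome cover ring of 58 mm, 6 mm high, and a rubber purge button. At this height stubs of 18 to 22 mm diameter stick out: +y chrome inlet with red cap, to 52 mm from the axis; -y black knob, to 45 mm. Grip the bare wall across x
- peg_stand: white plastic peg stand screwed to the bench, 80 x 80 x 14 mm, origin at the centre of its underside. In its middle a peg, 19 mm in diameter, 24 mm tall, tapered on top; at the start the second stage's tube stands over it, its end resting on the block 14 mm above the bench, at up to 45 degrees to the stand
- test_unit: blue suction test unit with a grey deck, fixed, 200 mm (its x) x 300 mm (its y) x 70 mm high; origin at the centre of its underside, z up. On the deck: brass spigot at x 0, y +90 mm; slide gate along the line y -75 mm; flush gauge (diameter 64 mm) at x 40, y 12 mm; spring barrel and gate arm at y -122 mm. Apart from spigot and knob nothing rises more than 18 mm over the deck
- spigot_seat (a point): centre of the flat top of the spigot's flange (flange diameter 48 mm), 76 mm above the bench, where the end of the tube rests when fully home. From it the brass spigot rises 28 mm: diameter 20 mm for 12 mm, then tapering to 8 mm at the tip. Axes as test_unit
- gate (a joint): opening of the aluminium slide gate in m: 0 shut (as at the start), 0.030 half travel, 0.060 fully open; it slides along +x of the test unit. A spring pushes it shut with 3 N when shut, 9 N at half and 15 N fully open, and closes it when let go. Its red pointer runs along a white scale with marks at shut, quarter, half (the long red one), three quarters and full
- knob_mid (a point): point on the axis of the gate's upright black knob, 103 mm above the bench, axes as test_unit. The knob is round, 18 mm in diameter from 16 mm below this point up to its top 15 mm above it, on a thinner foot; it stands at x -26 mm, y -75 mm of the test unit when the gate is shut and moves with the gate
- mouthpiece: loose black rubber mouthpiece on the bench, 30 x 70 x 46 mm, origin under its centre; leave it alone
- cover: loose chrome second-stage cover on the bench, diameter 62 mm, 16 mm high, origin under its centre; leave it alone
- exhaust_tee: loose yellow nylon exhaust tee on the bench, about 100 mm (y) x 45 mm x 22 mm, origin under its middle; leave it alone
- brass_knob: loose brass adjustment knob on the bench, diameter 23 mm, 26 mm high, origin under its centre; leave it alone
Not all that is in view belongs to the job. What is shaped like the second_stage but brown, orange or pink is not meant.

How it is judged (in metres and radians):
On the way, in this order (a step that is already met when the one before it is completed fails the run):
1. the second stage sits fully home and upright on the spigot, let go of, with the gate still shut (horizontal distance between second_stage and spigot_seat below 0.005 m and z of second_stage in the frame of spigot_seat below 0.003 m and angle between second_stage's own z axis and vertical below 0.08 rad and contact force between the fingers and second_stage below 0.1 N and linear speed of second_stage below 0.02 m/s and value of joint gate below 0.01 m), for 0.2 s.
2. the gate is slid to half travel and held there (value of joint gate between 0.024 and 0.036 m and contact force between the fingers and gate above 2 N), for 0.5 s.
At the end, for the whole second after the job is handed in: The gate stands still at half travel (24 to 36 mm of its 60 mm), held by the fingers (more than 2 N), and the second stage sits untouched on the spigot: tube end within 3 mm of the flange, within 5 mm of its axis, upright to 0.08 rad (all of step 2 and velocity of joint gate between -0.01 and 0.01 m/s and horizontal distance between second_stage and spigot_seat below 0.005 m and z of second_stage in the frame of spigot_seat below 0.003 m and angle between second_stage's own z axis and vertical below 0.08 rad and linear speed of second_stage below 0.02 m/s and contact force between each of the arm, the fingers and second_stage below 0.1 N); the arm keeps its last pose, push and grip.
It fails at once if the second stage is squeezed hard (a dented case or cover) (contact force between the fingers and second_stage above 120 N).
It fails at once if the second stage is dropped or driven hard onto the spigot (horizontal distance between second_stage and spigot_seat below 0.015 m and z of second_stage in the frame of spigot_seat below 0.028 m and linear speed of second_stage above 0.35 m/s).
It fails at once if the gate is opened beyond three quarters of its travel (value of joint gate above 0.046 m).
It fails at once if a loose part on the bench is disturbed (distance of any of mouthpiece, cover, exhaust_tee, brass_knob from where it was at the start of the episode above 0.015 m).
It also fails if it takes over 58 s, if anything falls off the work surface, if the arm or the gripper's body presses on something with over 40 N, if the wrist force passes 120 N, or if a joint passes its speed limit or range.

## Working session

There is one attempt and no reset: what is moved stays moved. The work goes in short steps, Python scripts to look and compute and a tool call to move; the robot and the scene stay as the last step left them, time stands still between calls to the robot, and variables do not carry over. Pictures are saved under pics/ and viewed, at most 10 in all, crops included, and the job is handed in when it is done.

Besides the shell and the picture viewer there is one more tool, called after "Emit:" as a command line: name --pt "numbers of a row" for each row, then --argument value for the rest. arm_command: Moves the arm, as the interface text tells. Its arguments: {"type":"object","properties":{"steps":{"type":"array","items":{"type":"array","items":{"type":"number"}}},"force":{"type":"number"}},"required":["steps"]}

```bash
mkdir -p pics; cat > h.py <<'E'
import numpy as np, cv2
from cell import monitor, imaging, job, find_in, trace
def save(n,im): cv2.imwrite('pics/'+n+'.png',im[:,:,::-1])
def ray(c,u,v):
    V=np.array(c['view']);R=V[:3,:3];o=-R.T@V[:3,3]
    d=R.T@np.linalg.inv(c['mtx'])@np.array([u,v,1.]);return o,d/np.linalg.norm(d)
def atz(c,u,v,z):
    o,d=ray(c,u,v);return o+d*(z-o[2])/d[2]
def proj(c,p):
    V=np.array(c['view']);q=np.array(c['mtx'])@(V[:3,:3]@np.array(p,float)+V[:3,3]);return q[:2]/q[2]
E
python3 - <<'E'
from h import *
s=monitor.read_state();print({k:np.round(v,3) for k,v in s.items()})
a=imaging.camera('top');b=imaging.camera('side')
save('top',a['img']);save('side',b['img'])
for c in (a,b):
    print(np.round(c['view'],2).tolist(),np.round(c['mtx'],1).tolist())
    for n in ['second_stage','peg_stand','test_unit','gate','mouthpiece','cover','exhaust_tee','brass_knob']:
        print(n,[(np.round(x['rect']).tolist(),round(x['p'],2)) for x in find_in(c,n)[:4]])
E
```

```text
{'clock': np.float64(0.0), 'joints': array([-1.226,  0.3  ,  1.522, -0.   ,  1.321, -0.067]), 'qd': array([-0.003, -0.001,  0.002,  0.002, -0.   ,  0.001]), 'effort': array([-0.0000e+00, -5.3181e+01, -3.5274e+01,  7.1000e-02,  2.4000e-02,
       -0.0000e+00]), 'eef_pos': array([ 220.031, -503.797,  223.892]), 'eef_rot': array([-3.14 , -0.   ,  0.412]), 'wrist_force': array([0.007, 0.588, 0.086]), 'moment': array([-0.054, -0.019, -0.047]), 'finger_force': np.float64(0.0), 'finger_gap': np.float64(93.781)}
[[0.03, -1.0, -0.0, -53.63], [-0.99, -0.03, -0.11, 571.67], [0.11, 0.0, -0.99, 1060.11], [0.0, 0.0, 0.0, 1.0]] [[505.0, 0.0, 284.2], [0.0, 505.0, 210.1], [0.0, 0.0, 1.0]]
second_stage [([346.0, 150.0, 27.0, 47.0], 0.9), ([364.0, 212.0, 38.0, 34.0], 0.79), ([342.0, 273.0, 47.0, 31.0], 0.78), ([422.0, 265.0, 42.0, 44.0], 0.61)]
peg_stand [([359.0, 214.0, 44.0, 44.0], 0.96)]
test_unit [([193.0, 204.0, 164.0, 122.0], 0.81), ([302.0, 306.0, 11.0, 13.0], 0.74)]
gate [([240.0, 192.0, 43.0, 42.0], 0.71)]
mouthpiece [([233.0, 306.0, 21.0, 34.0], 0.7)]
cover [([290.0, 124.0, 25.0, 28.0], 0.92)]
exhaust_tee [([195.0, 119.0, 50.0, 24.0], 0.92)]
brass_knob []
[[-0.96, -0.3, -0.01, 540.8], [-0.14, 0.48, -0.86, 196.58], [0.26, -0.82, -0.5, 904.06], [0.0, 0.0, 0.0, 1.0]] [[504.5, 0.0, 276.0], [0.0, 504.5, 211.3], [0.0, 0.0, 1.0]]
second_stage [([298.0, 204.0, 25.0, 35.0], 0.95), ([349.0, 221.0, 26.0, 36.0], 0.69), ([353.0, 188.0, 30.0, 31.0], 0.62), ([190.0, 239.0, 23.0, 18.0], 0.57)]
peg_stand [([296.0, 216.0, 35.0, 21.0], 0.71)]
test_unit [([232.0, 307.0, 134.0, 145.0], 0.77), ([297.0, 200.0, 26.0, 33.0], 0.52)]
gate [([243.0, 250.0, 38.0, 29.0], 0.86)]
mouthpiece []
cover [([188.0, 238.0, 25.0, 17.0], 0.53)]
exhaust_tee [([138.0, 295.0, 40.0, 34.0], 0.62)]
brass_knob [([379.0, 258.0, 9.0, 13.0], 0.67)]
```

```bash
ls pics
```

```text
side.png
top.png
```

View pics/top.png

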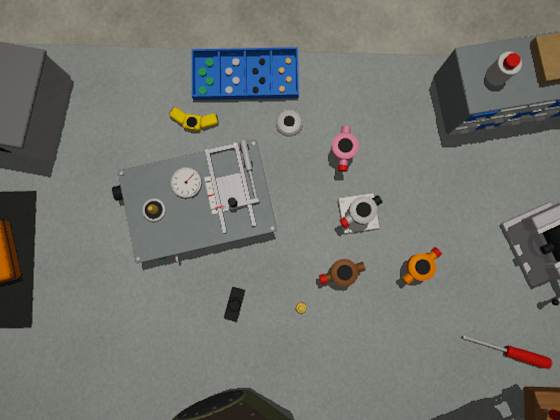

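View pics/side.png

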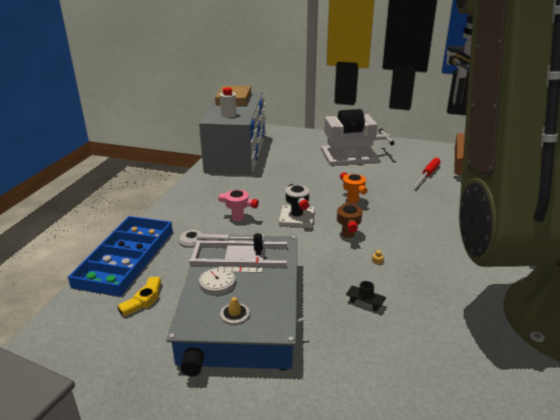

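Top view shows four lookalikes: pink (345,148), brown (344,273), orange (422,266), and black with chrome ring and red cap on the white peg stand (363,210). The last fits, by its colour and the stand. Spigot is at (153,210), the gate knob at (232,203). I confirm with a crop and measure.

```bash
python3 - <<'E'
from h import *
a=imaging.camera('top');b=imaging.camera('side')
A=cv2.resize(a['img'][180:245,325:400],None,fx=5.3,fy=5.3,interpolation=2)
B=cv2.resize(b['img'][165:240,260:345],None,fx=4.6,fy=4.6,interpolation=2)
h=min(len(A),len(B));save('crop',np.hstack([A[:h],B[:h]]))
for n in ['second_stage','peg_stand','gate','knob_mid','spigot_seat','test_unit']:
  for c,nm in ((a,'top'),(b,'side')):
    for x in trace(c,n)[:2]:
        m=x['region'];v,u=np.nonzero(m);print(n,nm,round(x['p'],2),np.round(x['rect'],1),u.mean().round(1),v.mean().round(1),
          cv2.minAreaRect(np.c_[u,v].astype(np.float32)))
# corners of unit from colour/edges: print world positions of hand-read points
for nm,u,v,z in [('ringtop',363.5,210,80),('spigtip',153,210,104),('knobtop',232.5,203,118)]:
    print(nm,atz(a,u,v,z).round(1))
E
```

```text
second_stage top 0.97 [362.  210.9  44.7  39.4] 361.7 210.7 ((360.8924865722656, 210.42642211914062), (27.45899200439453, 45.33498001098633), 79.3803482055664)
second_stage top 0.77 [340.8 271.8  50.4  29.4] 342.6 272.8 ((342.21954345703125, 273.6763916015625), (27.104049682617188, 44.28337860107422), 49.08561706542969)
second_stage side 0.96 [298.3 201.8  21.4  38.4] 297.2 198.9 ((296.5, 200.0), (32.0, 23.0), 90.0)
second_stage side 0.92 [238.4 205.4  40.1  31.3] 237.3 202.8 ((236.7698516845703, 201.2136993408203), (33.28976058959961, 31.300750732421875), 47.121097564697266)
peg_stand top 0.66 [360.9 215.7  44.2  43. ] 355.7 215.3 ((358.0404968261719, 213.24325561523438), (37.318565368652344, 37.811763763427734), 80.53767395019531)
peg_stand side 0.88 [297.1 217.1  35.6  16.2] 295.5 217.9 ((295.860107421875, 216.74879455566406), (33.57273864746094, 20.01605224609375), 4.573921203613281)
gate top 0.83 [238.3 190.6  43.7  42. ] 233.4 192.7 ((236.51220703125, 191.3902587890625), (34.223087310791016, 38.832725524902344), 77.90524291992188)
gate side 0.59 [240.8 247.9  36.4  26.9] 246.1 
[... 474 characters left out ...]
96 [193.  201.4 162.6 123.9] 195.9 201.3 ((194.0703887939453, 203.3496551513672), (99.5264663696289, 152.6010284423828), 75.80144500732422)
test_unit top 0.71 [238.  191.8  43.   33.9] 234.2 192.5 ((237.40402221679688, 190.9720001220703), (34.07767868041992, 39.98089599609375), 79.69515228271484)
test_unit side 0.64 [235.7 307.3 135.7 144.2] 236.9 304.1 ((233.252197265625, 302.783203125), (140.75425720214844, 137.16221618652344), 86.18592071533203)
test_unit side 0.27 [189.9 237.6  24.6  18.1] 187.8 238.6 ((188.04998779296875, 237.85000610351562), (19.60611915588379, 19.922346115112305), 18.43494987487793)
ringtop [ 572.6 -201.    80. ]
spigtip [557.6 227.3 104. ]
knobtop [574.7  65.9 118. ]
```

View pics/crop.png

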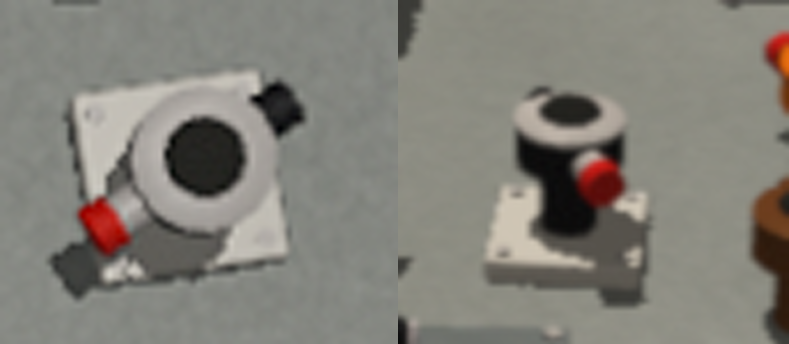

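The crop confirms it: black case, chrome ring, red cap at (344,223), black knob at (379,200), ring centre (363.5,210), standing on the white block. Going above it.

Emit:
arm_command --pt "1 40 -12 0 -9" --pt "1 80 -25 0 -18" --pt "1 125 -38 0 -27" --pt "1 170 -52 0 -36" --pt "1 215 -66 0 -45" --pt "1 260 -80 0 -54" --pt "1 305 -94 0 -63" --pt "1 350 -108 0 -72" --pt "1 390 -120 0 -81" --pt "1 420 -129 0 -90" --pt "1 444 -136 0 -100" --pt "1 444 -136 0 -100" --pt "1 444 -136 0 -100" --force 25

```text
clock: 3.22
eef_pos: [572.1, -202.1, 224.4]
eef_rot: [-3.141, -0.0, 2.154]
wrist_force: [-0.2, 0.5, -0.1]
finger_gap: 94.0
finger_force: 0.0
```

```bash
python3 - <<'E'
from h import *
s=monitor.read_state();print(s['eef_pos'].round(1),s['eef_rot'].round(3),s['joints'].round(2))
w=imaging.camera('wrist');save('w1',w['img'])
V=np.array(w['view']);print((-V[:3,:3].T@V[:3,3]).round(1),V[:3,:3].round(2).tolist(),np.round(w['mtx'],0).tolist())
for n in ['second_stage','peg_stand']:
    print(n,[(np.round(x['rect']).tolist(),round(x['p'],2)) for x in find_in(w,n)[:3]])
print(proj(w,[572.6,-201,80]),proj(w,s['eef_pos']-[0,0,144]))
E
```

```text
[ 572.1 -202.1  224.4] [-3.141 -0.     2.154] [-0.4   0.43  1.35 -0.    1.37 -0.98]
[ 528.2 -135.6  384.7] [[0.84, 0.55, 0.0], [0.53, -0.8, 0.28], [0.15, -0.23, -0.96]] [[306.0, 0.0, 283.0], [0.0, 306.0, 213.0], [0.0, 0.0, 1.0]]
second_stage [([284.0, 202.0, 55.0, 92.0], 0.93), ([401.0, 236.0, 72.0, 61.0], 0.9), ([198.0, 100.0, 56.0, 105.0], 0.63)]
peg_stand [([287.0, 194.0, 80.0, 80.0], 0.85), ([453.0, 47.0, 214.0, 88.0], 0.28)]
[283.96245282 205.40684286] [282.96178612 206.12442538]
```

View pics/w1.png

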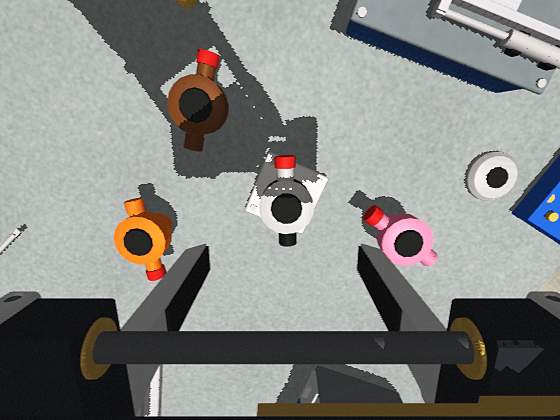

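Wrist view: target ring around (287,206), cap at (285,163), brown (197,103), orange (142,240), pink (405,242) are clear of the fingers. Refining the centre.

```bash
python3 - <<'E'
from h import *
s=monitor.read_state();w=imaging.camera('wrist')
V=np.array(w['view'])
g=cv2.cvtColor(w['img'],cv2.COLOR_RGB2GRAY)
c=cv2.HoughCircles(cv2.resize(g[160:250,235:340],None,fx=4,fy=4,interpolation=2),cv2.HOUGH_GRADIENT,1,200,param1=100,param2=20,minRadius=90,maxRadius=130)
print(c); u,v=c[0,0,:2]/4+[235,160]-.4
b=cv2.HoughCircles(cv2.resize(g[160:250,235:340],None,fx=4,fy=4,interpolation=2),cv2.HOUGH_GRADIENT,1,200,param1=100,param2=20,minRadius=45,maxRadius=75)
print(b); u2,v2=b[0,0,:2]/4+[235,160]-.4
P=atz(w,u,v,79);P2=atz(w,u2,v2,84);print(P,P2)
hsv=cv2.cvtColor(w['img'],cv2.COLOR_RGB2HSV)
m=(((hsv[:,:,0]<8)|(hsv[:,:,0]>172))&(hsv[:,:,1]>150)&(hsv[:,:,2]>80));m[:,:260]=0;m[:,310:]=0;m[:140]=0;m[185:]=0
vv,uu=np.nonzero(m);C=atz(w,uu.mean(),vv.mean(),68);print('cap',C,np.degrees(np.arctan2(C[1]-P[1],C[0]-P[0]))-90, np.hypot(*(C-P)[:2]))
y=s['eef_rot'][2];tx=np.array([np.cos(y),np.sin(y)]);ty=np.array([np.sin(y),-np.cos(y)])
for q in(P,P2): d=(q-s['eef_pos'])[:2];print('dx,dy',d@tx,d@ty)
E
```

```text
[[[216.5 183.5 118.3]]]
[[[206.5 191.5  61.8]]]
[ 576.95660089 -198.87233146   79.        ] [ 575.2003069 -200.9895166   84.       ]
cap [ 549.1492953  -164.49508171   68.        ] 38.96894046031463 44.2158517340247
dx,dy 0.21370582142691574 5.985343451831102
dx,dy -0.5848717226432728 3.3529841692145395
```

Emit:
arm_command --pt "1 0 3.5 20 -2" --pt "1 0 3.5 50 -2" --pt "1 0 3.5 80 -2" --pt "1 0 3.5 105 -2" --pt "1 0 3.5 125 -2" --pt "1 0 3.5 140 -2" --pt "1 0 3.5 152 -2" --pt "1 0 3.5 160 -2" --pt "1 0 3.5 161 -2" --pt "0.7 0 3.5 161 -2" --pt "0.5 0 3.5 161 -2" --pt "0.3 0 3.5 161 -2" --pt "0.3 0 3.5 161 -2" --pt "0.3 0 3.5 161 -2" --pt "0.3 0 3.5 161 -2" --force 25

```text
clock: 5.3
eef_pos: [575.5, -199.8, 63.5]
eef_rot: [-3.141, 0.0, 2.192]
wrist_force: [-1.4, -1.2, 0.7]
finger_gap: 56.0
finger_force: 25.0
```

Emit:
arm_command --pt "0.3 0 0 -3 0" --pt "0.3 0 0 -8 0" --pt "0.3 0 0 -16 0" --pt "0.3 0 0 -28 0" --pt "0.3 0 0 -45 0" --pt "0.3 0 0 -65 0" --pt "0.3 0 0 -90 0" --pt "0.3 0 0 -115 0" --pt "0.3 0 0 -135 0" --pt "0.3 0 0 -145 0" --pt "0.3 0 0 -150 0" --pt "0.3 0 0 -150 0"

```text
clock: 6.8
eef_pos: [575.4, -199.7, 213.3]
eef_rot: [-3.141, -0.0, 2.192]
wrist_force: [0.2, -0.2, -1.9]
finger_gap: 56.1
finger_force: 25.0
```

```bash
python3 - <<'E'
from h import *
a=imaging.camera('top');b=imaging.camera('side')
A=cv2.resize(a['img'][135:270,105:285],None,fx=4.4,fy=4.4,interpolation=2)
save('unit',A)
B=cv2.resize(b['img'][225:375,165:310],None,fx=4,fy=4,interpolation=2);save('unit_s',B)
s=monitor.read_state();print(s['eef_pos'],s['finger_gap'],s['wrist_force'])
E
```

```text
[ 575.29190416 -199.64893478  212.7442512 ] 55.64474508262593 [-0.61874605  0.16773182 -1.55519965]
```

View pics/unit.png

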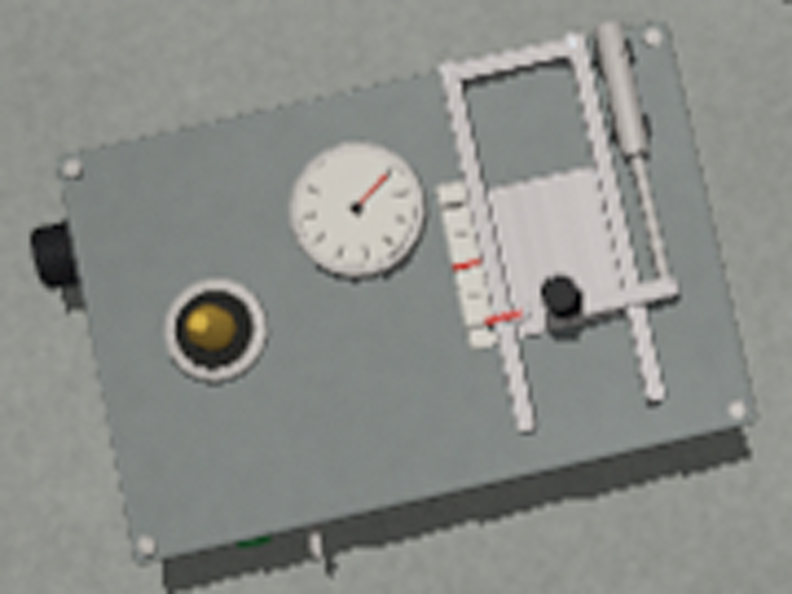

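View pics/unit_s.png

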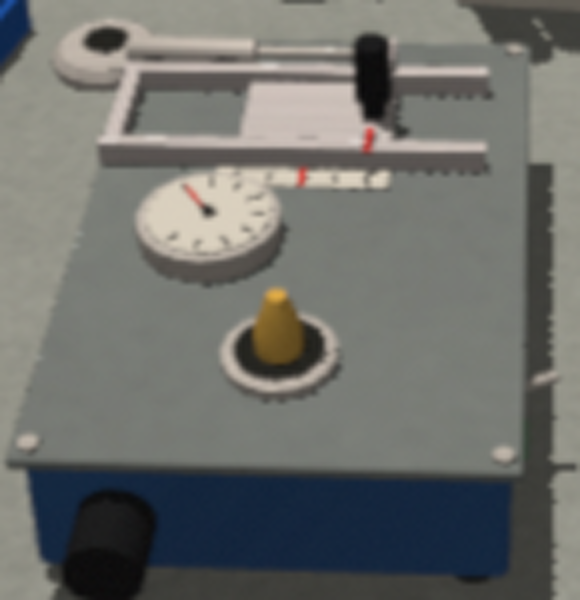

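Top crop: flange centre (215,330), knob top (561,296). Side crop: flange centre (279,353), spigot tip (276,294), knob top (371,42). Gate is shut, nothing stands in the way. Fitting the unit's pose to both views.

```bash
python3 - <<'E'
from h import *
from scipy.optimize import least_squares as LS
a=imaging.camera('top');b=imaging.camera('side')
f=lambda u,v,s,x0,y0:np.array([(u+.5)/s-.5+x0,(v+.5)/s-.5+y0])
T=lambda u,v:f(u,v,4.4,105,135); S=lambda u,v:f(u,v,4,165,225)
M=[(a,(0,90,76),T(215,330),2),(a,(-26,-75,118),T(561,295),2),(a,(-100,150,70),T(140,562),1),(a,(-100,-150,70),T(757,420),1),(a,(100,150,70),T(62,160),1),(a,(100,-150,70),T(665,23),1),
(b,(0,90,76),S(279,353),2),(b,(0,90,104),S(276,294),2),(b,(-26,-75,118),S(371,42),2),(b,(100,150,70),S(10,463),1),(b,(-100,150,70),S(520,470),1),(b,(-100,-150,70),S(527,47),1)]
def W(p,q):
    c,s=np.cos(p[2]),np.sin(p[2]);return np.array([p[0]+c*q[0]-s*q[1],p[1]+s*q[0]+c*q[1],q[2]])
R=lambda M:(lambda p:np.concatenate([(proj(c,W(p,q))-m)*w for c,q,m,w in M]))
for nm,MM in(('both',M),('top',M[:6]),('side',M[6:])):
    r=LS(R(MM),[580,140,.25],loss='soft_l1',x_scale=[100,100,.1]);p=r.x
    print(nm,p.round(3),np.degrees(p[2]).round(2),'spig',W(p,(0,90,76)).round(1),'knob',W(p,(-26,-75,103)).round(1))
    print(R(MM)(p).reshape(-1,2).round(1).tolist())
E
```

```text
both [5.85828e+02 1.46776e+02 2.56000e-01] 14.69 spig [563.  233.8  76. ] knob [579.7  67.6 103. ]
[[0.1, -1.6], [-0.7, -2.4], [-1.1, 0.2], [0.4, -0.2], [-1.8, -1.4], [0.2, -1.8], [0.9, -1.9], [0.7, 0.8], [0.9, 0.1], [-1.4, -0.7], [1.4, 1.1], [1.2, -0.8]]
top [5.83878e+02 1.46188e+02 2.55000e-01] 14.61 spig [561.2 233.3  76. ] knob [577.6  67.1 103. ]
[[0.5, 0.1], [-0.2, -0.3], [-0.9, 1.1], [0.6, 0.8], [-1.5, -0.6], [0.5, -0.8]]
side [5.86661e+02 1.47189e+02 2.60000e-01] 14.92 spig [563.5 234.2  76. ] knob [580.8  68.  103. ]
[[0.2, -1.8], [0.0, 0.9], [-0.4, 0.1], [-1.7, -0.4], [1.2, 1.0], [0.4, -0.9]]
```

Emit:
arm_command --pt "0.3 12 8 0 0" --pt "0.3 36 24 0 0" --pt "0.3 72 48 0 0" --pt "0.3 110 74 0 0" --pt "0.3 150 101 0 0" --pt "0.3 190 128 0 0" --pt "0.3 230 154 0 0" --pt "0.3 268 180 0 0" --pt "0.3 302 203 0 0" --pt "0.3 330 221 0 0" --pt "0.3 350 235 0 0" --pt "0.3 360 241.5 10 0" --pt "0.3 360 241.5 25 0" --pt "0.3 360 241.5 38 0" --pt "0.3 360 241.5 40 0" --pt "0.3 360 241.5 40 0"

```text
clock: 9.0
eef_pos: [562.5, 233.1, 173.6]
eef_rot: [3.141, 0.0, 2.191]
wrist_force: [-0.4, 1.0, -1.6]
finger_gap: 56.2
finger_force: 25.0
```

```bash
python3 - <<'E'
from h import *
s=monitor.read_state();print(s['eef_pos'].round(1),s['eef_rot'].round(3),s['finger_gap'])
b=imaging.camera('side');w=imaging.camera('wrist')
e=s['eef_pos']
print('tube end px',proj(b,e-[0,0,50]),'tip',proj(b,[562.3,233.6,104]),'wrist tip',proj(w,[562.3,233.6,104]))
B=cv2.resize(b['img'][240:340,185:285],None,fx=6,fy=6,interpolation=2)
Wc=cv2.resize(w['img'][90:290,200:400],None,fx=2,fy=2,interpolation=2)
o=np.zeros((600,800,3),np.uint8);o[:,:450]=B[:,75:525];o[:350,450:]=Wc[25:375,25:375];save('abv',o)
for n in['second_stage']: print([(np.round(x['rect'],1).tolist(),round(x['p'],2)) for x in find_in(b,n)[:3]],[(np.round(x['rect'],1).tolist(),round(x['p'],2)) for x in find_in(w,n)[:2]])
E
```

```text
[562.5 233.1 173.6] [3.141 0.    2.191] 56.2071579022679
tube end px [233.81180849 288.66797682] tip [234.45104356 298.51630964] wrist tip [282.89807966 229.18983601]
[([232.9, 270.2, 42.2, 52.5], 0.97), ([348.9, 221.9, 25.6, 41.3], 0.96), ([352.6, 189.6, 33.4, 29.1], 0.57)] [([282.4, 256.7, 105.0, 148.8], 0.83)]
```

View pics/abv.png

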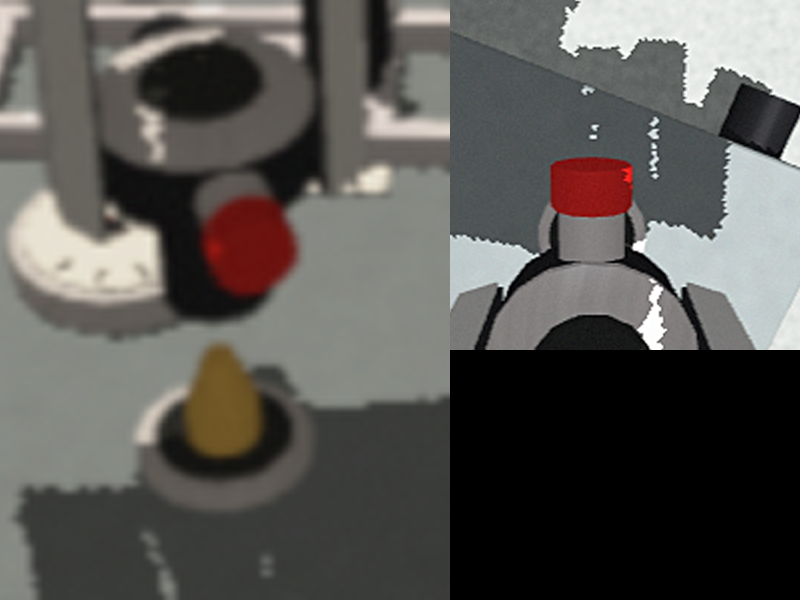

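Side crop: tube axis ≈221, spigot axis ≈222 — aligned; the wrist view shows the stage square in the fingers. Lowering.

Emit:
arm_command --pt "0.3 0.5 0 4 0" --pt "0.3 0.5 0 10 0" --pt "0.3 0.5 0 15 0" --pt "0.3 0.5 0 19 0" --pt "0.3 0.5 0 23 0" --pt "0.3 0.5 0 26 0" --pt "0.3 0.5 0 29 0" --pt "0.3 0.5 0 32 0" --pt "0.3 0.5 0 35 0" --pt "0.3 0.5 0 37 0" --pt "0.3 0.5 0 37 0"

```text
clock: 10.58
eef_pos: [562.0, 234.0, 136.3]
eef_rot: [-3.141, -0.0, 2.192]
wrist_force: [-0.3, 0.1, -4.0]
finger_gap: 56.0
finger_force: 25.0
```

Emit:
arm_command --pt "0.3 0 0 2 0" --pt "0.3 0 0 4 0" --pt "0.3 0 0 6 0" --pt "0.3 0 0 8 0" --pt "0.3 0 0 9 0" --pt "0.3 0 0 9.5 0" --pt "0.3 0 0 10 0" --pt "0.3 0 0 10 0"

```text
clock: 11.58
eef_pos: [562.0, 234.0, 126.5]
eef_rot: [3.142, -0.0, 2.192]
wrist_force: [-0.2, -0.5, -1.6]
finger_gap: 56.1
finger_force: 25.0
```

Emit:
arm_command --pt "0.3 0 0 0.5 0" --pt "0.3 0 0 1 0" --pt "0.3 0 0 1.5 0" --pt "0.3 0 0 1.5 0"

```text
clock: 12.08
eef_pos: [562.2, 234.0, 125.5]
eef_rot: [3.141, 0.0, 2.192]
wrist_force: [-2.6, -2.0, 5.8]
finger_gap: 55.7
finger_force: 25.0
```

Contact force upward: seated. Letting go and rising.

Emit:
arm_command --pt "0.62 0 0 0 0" --pt "0.7 0 0 0 0" --pt "0.9 0 0 0 0" --pt "1 0 0 0 0" --pt "1 0 0 0 0" --pt "1 0 0 -5 0" --pt "1 0 0 -15 0" --pt "1 0 0 -30 0" --pt "1 0 0 -50 0" --pt "1 0 0 -72 0" --pt "1 0 0 -90 0" --pt "1 0 0 -100 0" --pt "1 0 0 -100 0"

```text
clock: 13.7
eef_pos: [562.2, 234.0, 225.5]
eef_rot: [3.141, 0.0, 2.192]
wrist_force: [-0.5, -0.1, -0.2]
finger_gap: 94.1
finger_force: 0.0
```

```bash
python3 - <<'E'
from h import *
s=monitor.read_state();print(s['eef_pos'].round(1),s['eef_rot'].round(3),s['finger_gap'])
b=imaging.camera('side');w=imaging.camera('wrist')
B=cv2.resize(b['img'][220:340,175:310],None,fx=4.5,fy=4.5,interpolation=2)
save('seated',B)
for z in(76,126): print('side px crop',(proj(b,[562.2,233.8,z])-[175,220])*4.5)
print([(np.round(x['rect'],1).tolist(),round(x['p'],2)) for x in find_in(b,'second_stage')[:3]])
E
```

```text
[562.2 234.  225.5] [3.141 0.    2.192] 94.08712726099871
side px crop [271.40002703 413.99302345]
side px crop [264.49710694 304.87672365]
[([354.7, 189.6, 27.2, 28.6], 0.95), ([233.2, 291.2, 37.2, 50.2], 0.72), ([348.9, 221.0, 23.9, 29.0], 0.61)]
```

View pics/seated.png

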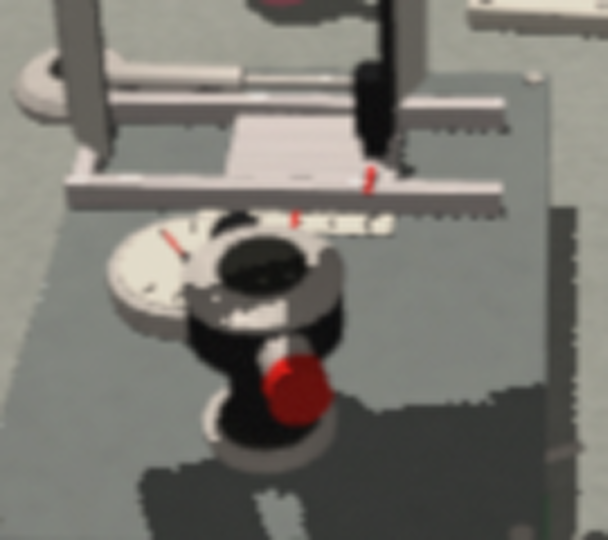

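Stage sits on the flange upright, pointer still at shut, knob top at crop (372,70). Now over to the knob.

Emit:
arm_command --pt "0.9 -15 -9 0 3" --pt "0.8 -40 -23 0 7" --pt "0.7 -70 -40 0 12" --pt "0.6 -100 -57 0 16" --pt "0.55 -125 -72 0 19" --pt "0.55 -140 -80 10 21" --pt "0.55 -145 -82 30 21" --pt "0.55 -145 -82 55 21" --pt "0.55 -145 -82 80 21" --pt "0.55 -145 -82 100 21" --pt "0.55 -145 -82 112 21" --pt "0.55 -145 -82 115 21" --pt "0.55 -145 -82 115 21" --force 30

```text
clock: 15.48
eef_pos: [579.9, 68.3, 110.3]
eef_rot: [3.141, 0.0, 1.825]
wrist_force: [-1.1, -0.9, 0.1]
finger_gap: 51.9
finger_force: 0.0
```

```bash
python3 - <<'E'
from h import *
s=monitor.read_state();print(s['eef_pos'].round(1),s['eef_rot'].round(3),s['finger_gap'],s['wrist_force'].round(1))
b=imaging.camera('side');w=imaging.camera('wrist')
B=cv2.resize(b['img'][205:285,200:290],None,fx=4.5,fy=4.5,interpolation=2)
o=np.zeros((360,800,3),np.uint8);o[:,:405]=B;o[:,410:]=cv2.resize(w['img'][180:360,185:380],None,fx=2,fy=2);save('knob',o)
print((proj(b,s['eef_pos'])-[200,205])*4.5,(proj(w,s['eef_pos']+[0,0,8])-[185,180])*2+[410,0])
E
```

```text
[579.9  68.3 110.3] [3.141 0.    1.825] 51.925811089374676 [-1.1 -0.9  0.1]
[259.53302154 152.10042573] [604.84337845 192.06366831]
```

View pics/knob.png

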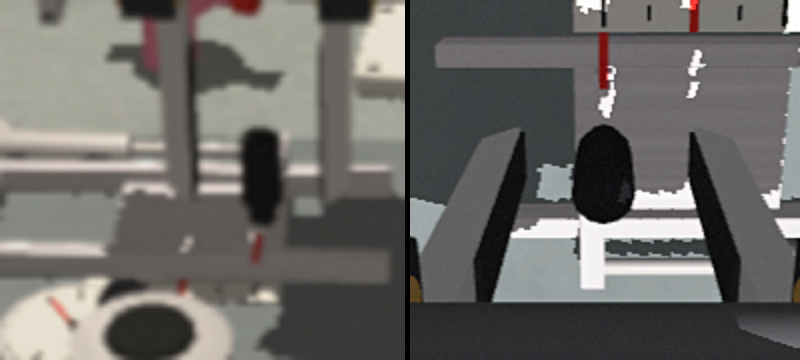

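The knob (603,170) is centred between the fingers; the pointer sits at the shut mark. Closing.

Emit:
arm_command --pt "0.4 0 0 0 0" --pt "0.3 0 0 0 0" --pt "0.1 0 0 0 0" --pt "0.1 0 0 0 0" --pt "0.1 0 0 0 0" --pt "0.1 0 0 0 0" --force 30

```text
clock: 16.32
eef_pos: [579.6, 68.3, 110.0]
eef_rot: [-3.141, -0.0, 1.825]
wrist_force: [-2.9, -1.0, 2.7]
finger_gap: 17.1
finger_force: 30.0
```

Emit:
arm_command --pt "0.1 0 2 0 0" --pt "0.1 0 5 0 0" --pt "0.1 0 9 0 0" --pt "0.1 0 13 0 0" --pt "0.1 0 17 0 0" --pt "0.1 0 21 0 0" --pt "0.1 0 24 0 0" --pt "0.1 0 27 0 0" --pt "0.1 0 29 0 0" --pt "0.1 0 29 0 0" --pt "0.1 0 29 0 0" --pt "0.1 0 29 0 0" --pt "0.1 0 29 0 0" --pt "0.1 0 29 0 0" --pt "0.1 0 29 0 0"

```text
clock: 18.2
eef_pos: [607.6, 75.6, 110.0]
eef_rot: [-3.14, -0.0, 1.826]
wrist_force: [-8.2, -1.5, 5.1]
finger_gap: 17.5
finger_force: 30.0
```

```bash
python3 - <<'E'
from h import *
s=monitor.read_state();print(s['eef_pos'].round(1),s['finger_gap'],s['finger_force'],s['wrist_force'].round(1))
w=imaging.camera('wrist');b=imaging.camera('side')
o=np.zeros((400,800,3),np.uint8);o[:,:400]=cv2.resize(w['img'][130:330,185:385],None,fx=2,fy=2);o[:,405:]=cv2.resize(b['img'][220:340,175:294],(395,400));save('half',o)
E
```

```text
[607.6  75.6 110. ] 17.46365924049913 30.001972853788175 [-8.2 -1.5  5.1]
```

View pics/half.png

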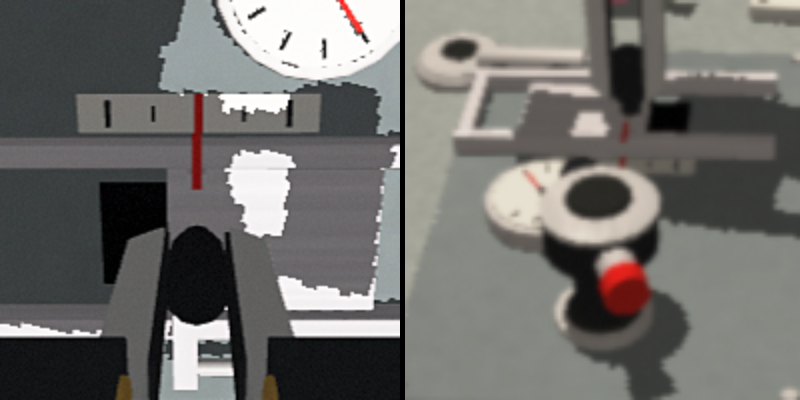

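The red pointer lines up with the long red half mark at (197,115), the knob is held, and the stage sits upright on the spigot. Handing in.

```bash
python3 -c "
from cell import job
print(job.sign_off())"
```

```text
the job is handed in; nothing more can be done
None
```

The second stage sits fully home and released on the spigot. The gripper is holding the gate at the half mark (about 29 mm) against its spring. I've handed the job in at about 18 s; it returned no verdict.

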